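# Prime the glaze dispenser that has the beaker under its spout

### The job

Three identical pump dispensers for glaze stand on the art-room table. Prime the one that has the fired-clay beaker standing under its spout: press its head down through the soft first stop to the stiffer second stop, all the way to the bottom, hold it there for a moment, then let it come all the way back up. Leave the beaker where it stands and do not press the other two pumps.

Things in the scene. Friction and masses are not known exactly. Their poses are not given: they have to be found in the camera images.
- pump_top (a point): Centre of the top face of the wanted pump's press head (beaker under its spout): a flat black disc 56 mm across, 16 mm thick, top 240 mm above the table at rest. It moves 25 mm straight down: 15 mm soft (3 to 6 N) to the first stop, then 10 mm stiffer (11 to 15 N) to the solid second stop, 215 mm above the table. Springs lift it when let go. The point moves with it; x along the spout, z up.
- beaker: Fired-clay (terracotta) open beaker, 60 mm across the rim, 68 mm tall, about 160 g, loose, upright on the wanted pump's foot (12 mm thick) under its spout, 88 mm from the bottle's axis. Origin: centre of its underside. Another such beaker stands elsewhere on the table, under no spout.
- spare_a_top (a point): The same point on a second pump, no beaker under its spout; not to be pressed. All three alike: white bottle 90 mm across, foot screwed to the table; the spout, a steel tube 10 mm thick, leaves the disc 8 mm below its top, reaches 88 mm from its centre, turns down to 135 mm above the table and moves with the head.
- spare_b_top (a point): The same point on the third pump, also with no beaker under its spout; not to be pressed.
Mind the look-alikes: they are no part of the job. Leave any orange look-alike of the part that bears pump_top alone.

How it is judged:
By the outcome, as a careful person would: the job done as asked, in the order asked, and still so for the second after the job is handed in, with the robot touching nothing.
It also fails if it takes over 27 s, if anything falls off the work surface, if the arm or the gripper's body presses on something with over 40 N, if the wrist force passes 120 N, or if a joint passes its speed limit or range.

### The arm

A 6-joint arm with a two-finger parallel gripper is mounted at the origin on the work surface. World frame = base frame: x ahead of the robot, y to its left, z up, the work surface at z = 0. Lengths are in m, angles in rad, forces in N, time in s.
With the tool pointing down it reaches from about 0.25 to 0.775 m from the base axis. Payload 8.9 kg.
Tool frame: the origin (TCP) lies midway between the tips of the shut fingers; the grasp point (between the pads) lies grip_point_offset behind it (grip_point_offset is the distance from the TCP to the grasp point, in m); z points along the fingers, x is the direction in which the jaws open and shut, and the axes are right-handed (so a half turn about z gives the same grasp; the last joint's range is limited). The gripper opens to 85 mm and grips with 20 to 120 N. Pads are 22 mm wide; open, the fingers measure 114 mm over their backs; the gripper's body (76 mm by 85 mm) begins 54 mm behind the grasp point. The pads swing forward as they close: fully open they stand 13 mm farther back than shut.
Start: joints at [1.061, 0.291, -0.153, 1.127, 0, 1.431], TCP at [0.19, 0.489, 0.231] pointing down, gripper open.
Joint ranges: [-2.52, 2.52], [-0.91, 1.74], [-1.3, 1.37], [-1.96, 2.02], [-1.52, 1.47], [-3.14, 3.14]. Speed limits (rad/s): [2.22, 2.22, 2.79, 3.14, 3.14, 3.14].

### API

Orientations are given as a unit quaternion [x, y, z, w].
In Python, from workcell import observe, camera, sign_off, grip_point_offset gives the robot as it stands.
- The arm moves only by the tool play_rows, never from a script. Its argument "steps" is a list of rows, each an object with "delta_pos": the shift along the tool's x, y, z in units of 40 mm (1.0 is 40 mm), a list of three; "twist": the turn, a rotation vector about the tool's x, y, z in units of 6 degrees (1.0 is 6 degrees), a list of three; "jaw": the closure in counts, from 0 (fully open) to 255 (shut). A call has 1 to 10 rows; each row is the pose to reach, as a shift and turn from the pose commanded when the call began, along the tool's axes at that moment; what a row does not reach only later rows make up. A row lasts 1/10 s, in which the tool goes at most 50 mm and 8.59 degrees, less where a joint would pass 70% of its speed; a pose out of reach is approached as far as the arm can. A call with a gripper value outside its range is refused whole. The fingers move at their own pace and stop on an object; "force" is the grip in N (left out, the last holds). Time passes only in rows, so rows that repeat a pose let the fingers close. It gives the time, the measured TCP pose, the force and the opening at its end, in the units of the state.
- observe(): the state, without advancing time (a new reading comes with each control period).
- camera(name): name is "side" or "top" or "wrist"; returns a dict with "img" (400x640x3 uint8, red, green, blue), "range_z" (400x640 float32, m along the optical axis (not along the pixel's ray), 0 where there is no reading), "fx", "fy", "cx", "cy" (pixels), "k1" (the pictures are not rectified: a ray, as slopes to the right and down, at radius r is drawn at 1 + k1 r^2 times it, then the intrinsics apply), "view" (4x4, takes a point from world to camera coordinates); the wrist camera has in their place "T_tool_cam" (4x4, takes a point from camera to tool coordinates, whose origin is the TCP and whose axes are the tool frame's). Camera axes: x right, y up, looking along -z (the intrinsics and any distortion apply to the point x, -y, -z); pixel columns grow to the right and rows downward; lengths in m; the calibration is good to about 2 mm. A picture is of the moment at which its call begins: read the wrist's pose just before it.
- sign_off(): hands the job in, once; it reports no verdict.
The state is a dict: "t": time; "joint_pos": joint angles; "qvel": joint speeds; "tau": joint torques, N m; "tcp_pos": TCP position; "eef_rot": TCP orientation; "wrist_force": force on the tool from outside, world axes, zero at the start; "ft_torque": the same for the moment, N m; "finger_gap": opening from 0.0 (shut) to 1.0 (fully open).
Only numpy, scipy, OpenCV 4.12 (cv2) and the standard library are available. Lean on these libraries where they do the work, as an engineer would, in place of code of your own. Each camera call takes 0.05 s, during which the arm holds its last target. There are 200 camera calls.

## Working session

There is one attempt and no reset: what is moved stays moved. The work goes in short steps, Python scripts to look and compute and a tool call to move; the robot and the scene stay as the last step left them, time stands still between calls to the robot, and variables do not carry over. Pictures are saved under pics/ and viewed, about 8 in all and at most 12, crops included, and the job is handed in when it is done.

Besides the shell and the picture viewer there is one more tool, called as name(argument=value, ...), one argument or row to a line, values as JSON. play_rows: Moves the arm, as the interface text tells. Its arguments: {"type":"object","properties":{"steps":{"type":"array"},"force":{"type":"number"}},"required":["steps"]}

```bash
mkdir -p pics; ls; cat > h.py <<'E'
import numpy as np, cv2
from workcell import observe, camera, sign_off, grip_point_offset
def unproj(c,u,v,d):
    # pixels + depth -> camera coords (undistort)
    p=cv2.undistortPoints(np.stack([u,v],-1).astype(np.float64).reshape(-1,1,2),np.array([[c['fx'],0,c['cx']],[0,c['fy'],c['cy']],[0,0,1.]]),np.array([c['k1'],0,0,0,0.])).reshape(-1,2)
    d=np.asarray(d,float).reshape(-1)
    return np.c_[p[:,0]*d,-p[:,1]*d,-d]
def world(c,u,v,d):
    P=unproj(c,u,v,d); T=np.linalg.inv(c['view'])
    return P@T[:3,:3].T+T[:3,3]
E
python3 - <<'E'
from h import *
o=observe(); print(o, grip_point_offset)
ims=[]
for n in ('top','side'):
    c=camera(n); np.save(f'pics/{n}.npy',c,allow_pickle=True)
    print(n,c['fx'],c['k1'],np.linalg.inv(c['view']).round(3).tolist())
    cv2.imwrite(f'pics/{n}0.png',c['img'][...,::-1])
E
```

```text
pics
{'t': 0.0, 'joint_pos': array([ 1.06070490e+00,  2.91257219e-01, -1.54114739e-01,  1.12670508e+00,
        2.49453087e-05,  1.43148236e+00]), 'qvel': array([-0.00049277,  0.00080123, -0.0008415 , -0.00085843, -0.00136962,
       -0.001587  ]), 'tau': array([-1.68717534e-04, -5.37144399e+01,  3.31367648e+01,  1.59910962e-02,
       -3.15582392e-04,  1.64651908e-05]), 'tcp_pos': array([0.19001114, 0.48894488, 0.23074861]), 'eef_rot': array([ 8.25330124e-01,  5.64650136e-01, -5.79139732e-04,  2.73511525e-04]), 'wrist_force': array([ 0.0599534 , -0.45707811,  0.05754846]), 'ft_torque': array([-0.00599767, -0.03597315,  0.04030458]), 'finger_gap': 1.0005274575238607} 0.0187
top 432.2974009703734 -0.03578071573196054 [[-0.006, 0.985, -0.173, 0.323], [-1.0, -0.007, -0.006, -0.07], [-0.007, 0.173, 0.985, 1.179], [0.0, 0.0, 0.0, 1.0]]
side 424.28191342212 -0.0721992886266855 [[0.99, 0.088, -0.111, 0.38], [-0.139, 0.468, -0.873, -0.984], [-0.025, 0.88, 0.475, 0.681], [0.0, 0.0, 0.0, 1.0]]
```

View pics/top0.png

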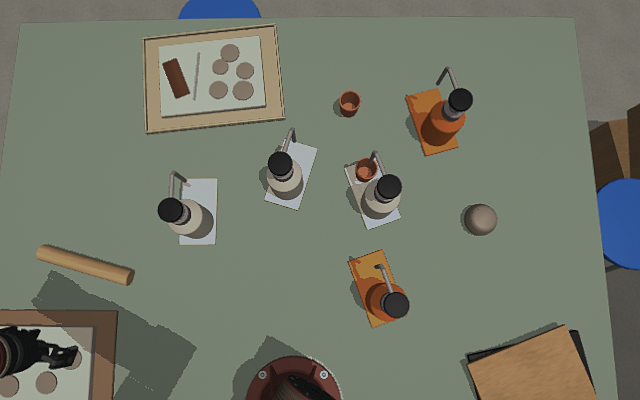

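View pics/side0.png

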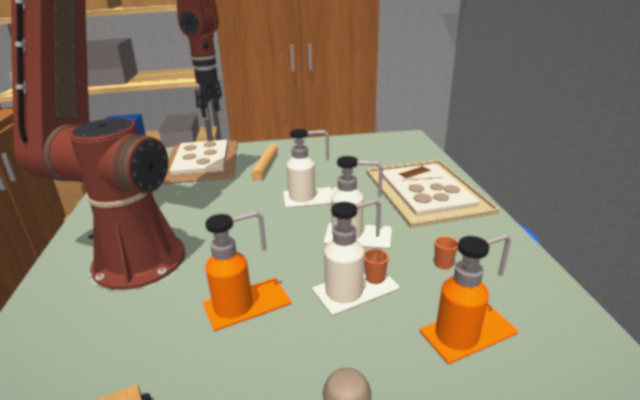

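Candidates, as head pixels in the top view:
- White pumps at (388,186), (281,163) and (172,210), and orange look-alikes at (460,100) and (397,304).
- Beakers at (366,170) and (349,103).

The pump at (388,186) fits: it is white and has a beaker on its foot under the spout. The beaker at (349,103) stands free. Next I'll measure the heads and confirm the choice in a crop.

```bash
python3 - <<'E'
from h import *
T={n:np.load(f'pics/{n}.npy',allow_pickle=True).item() for n in('top','side')}
def disc(n,u0,v0,r=17):
    c=T[n]; g=c['img'].max(2); m=np.zeros(g.shape,np.uint8); cv2.circle(m,(u0,v0),r,255,-1)
    v,u=np.nonzero((m>0)&(g<60)&(c['range_z']>0))
    W=world(c,u,v,c['range_z'][v,u])
    k=abs(W[:,2]-np.percentile(W[:,2],90))<.007; q=W[k]
    (cc,rr)=cv2.minEnclosingCircle(q[:,:2].astype(np.float32))
    # ray onto plane z=.24 of the disc's centroid
    return len(q),q.mean(0).round(4),np.round(cc,4),round(rr,4),np.median(q[:,2]).round(4)
for nm,n,u,v in [('want','top',388,186),('a','top',281,163),('b','top',172,210),('o1','top',460,100),('o2','top',397,304),('want','side',344,210)]:
    print(nm,n,*disc(n,u,v))
c=T['top']; hsv=cv2.cvtColor(c['img'],cv2.COLOR_RGB2HSV)
for u0,v0 in((366,170),(349,103)):
    m=np.zeros(hsv.shape[:2],np.uint8); cv2.circle(m,(u0,v0),16,255,-1)
    v,u=np.nonzero((m>0)&(hsv[...,1]>120)&((hsv[...,0]<14)|(hsv[...,0]>172)))
    W=world(c,u,v,c['range_z'][v,u]); k=W[:,2]>np.percentile(W[:,2],95)-.012
    print('beaker',len(u),W[k].mean(0).round(3),cv2.minEnclosingCircle(W[k,:2].astype(np.float32)),W[:,2].max().round(3))
a=c['img'][120:240,320:440]; s=T['side']['img'][190:310,290:410]
cv2.imwrite('pics/crop.png',cv2.resize(np.hstack([a,s]),None,fx=3,fy=3,interpolation=cv2.INTER_CUBIC)[...,::-1])
E
```

```text
want top 461 [ 0.5236 -0.225   0.2401] [ 0.5243 -0.225 ] 0.0277 0.2402
a top 449 [0.5782 0.0181 0.24  ] [0.5784 0.0183] 0.0276 0.2401
b top 453 [0.4743 0.2613 0.24  ] [0.4743 0.2614] 0.0274 0.2399
o1 top 427 [ 0.7273 -0.3982  0.2399] [ 0.7283 -0.3993] 0.0282 0.2399
o2 top 512 [ 0.2667 -0.232   0.2401] [ 0.2663 -0.2321] 0.0271 0.2401
want side 265 [ 0.5217 -0.2364  0.2399] [ 0.5215 -0.2326] 0.0258 0.2404
beaker 399 [ 0.602 -0.191  0.099] ((0.47932887077331543, -0.13470646739006042), 0.16944310069084167) 1.179
beaker 433 [ 0.796 -0.155  0.074] ((0.5757083892822266, -0.11356226354837418), 0.25670573115348816) 1.179
```

View pics/crop.png

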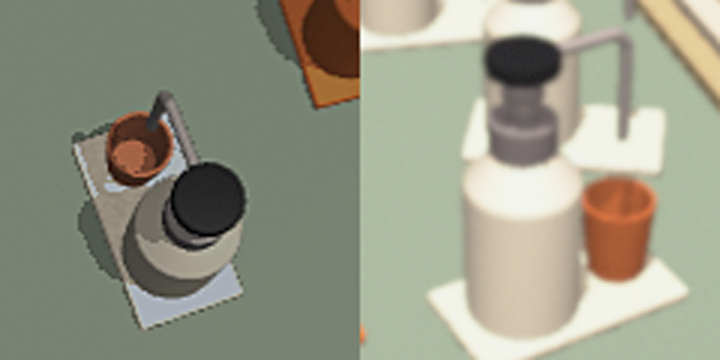

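The crop shows a white bottle with the terracotta beaker on its foot under the spout: top view at (366,170), side view at (375,266). The beaker rim measures (0.602,-0.191), 86 mm from the head axis against the stated 88. The head top is at (0.524,-0.225,0.240) with radius 27.7 mm, which also fits. I'm raising the arm, shutting the jaws and crossing above everything.

play_rows(
  steps=[
    {"delta_pos": [0, 0, -1.2], "twist": [0, 0, 0], "jaw": 255},
    {"delta_pos": [0, 0, -2.4], "twist": [0, 0, 0], "jaw": 255},
    {"delta_pos": [0, 0, -2.4], "twist": [0, 0, 0], "jaw": 255},
    {"delta_pos": [-13.6, 14.25, -2.4], "twist": [0, 0, 0], "jaw": 255},
    {"delta_pos": [-13.6, 14.25, -2.4], "twist": [0, 0, 0], "jaw": 255},
    {"delta_pos": [-13.6, 14.25, -2.4], "twist": [0, 0, 0], "jaw": 255},
    {"delta_pos": [-13.6, 14.25, -2.4], "twist": [0, 0, 0], "jaw": 255},
    {"delta_pos": [-13.6, 14.25, -2.4], "twist": [0, 0, 0], "jaw": 255},
    {"delta_pos": [-13.6, 14.25, -2.4], "twist": [0, 0, 0], "jaw": 255},
    {"delta_pos": [-13.6, 14.25, -2.4], "twist": [0, 0, 0], "jaw": 255},
  ],
  force=40,
)

```text
t: 1.1
tcp_pos: [0.3388, 0.1705, 0.3271]
eef_rot: [0.825, 0.565, 0.0, 0.0]
wrist_force: [1.5, 1.2, 0.2]
finger_gap: -0.002
```

play_rows(
  steps=[
    {"delta_pos": [-7.5, 7.9, 0], "twist": [0, 0, 0], "jaw": 255},
    {"delta_pos": [-7.5, 7.9, 0], "twist": [0, 0, 0], "jaw": 255},
    {"delta_pos": [-7.5, 7.9, 0], "twist": [0, 0, 0], "jaw": 255},
    {"delta_pos": [-7.5, 7.9, 0], "twist": [0, 0, 0], "jaw": 255},
    {"delta_pos": [-7.5, 7.9, 0], "twist": [0, 0, 0], "jaw": 255},
    {"delta_pos": [-7.5, 7.9, 0], "twist": [0, 0, 0], "jaw": 255},
    {"delta_pos": [-7.5, 7.9, 0], "twist": [0, 0, 0], "jaw": 255},
    {"delta_pos": [-7.5, 7.9, 0], "twist": [0, 0, 0], "jaw": 255},
    {"delta_pos": [-7.5, 7.9, 0], "twist": [0, 0, 0], "jaw": 255},
    {"delta_pos": [-7.5, 7.9, 0], "twist": [0, 0, 0], "jaw": 255},
  ],
)

```text
t: 2.1
tcp_pos: [0.5253, -0.2257, 0.3252]
eef_rot: [0.826, 0.563, -0.001, -0.001]
wrist_force: [0.1, 0.1, -0.6]
finger_gap: 0.003
```

```bash
python3 - <<'E'
from h import *
from scipy.spatial.transform import Rotation as R
o=observe(); c=camera('wrist'); T=c['T_tool_cam']
print(o['tcp_pos'].round(4),o['wrist_force'].round(2),o['joint_pos'].round(3))
z=c['range_z']; v,u=np.nonzero((z>0)&(c['img'].max(2)<70))
P=unproj(c,u,v,z[v,u])@T[:3,:3].T+T[:3,3]
W=R.from_quat(o['eef_rot']).apply(P)+o['tcp_pos']
k=(abs(W[:,2]-.24)<.006)&(np.hypot(W[:,0]-.524,W[:,1]+.225)<.045)
q=W[k]; print(k.sum(),q.mean(0).round(4) if k.any() else '',cv2.minEnclosingCircle(q[:,:2].astype(np.float32)) if k.any() else '')
cv2.imwrite('pics/wrist1.png',c['img'][...,::-1])
E
```

```text
[ 0.5253 -0.2257  0.3252] [ 0.06  0.15 -0.56] [-5.33e-01  3.56e-01  1.84e-01  1.40e+00 -1.00e-03 -1.59e-01]
3167 [ 0.5226 -0.2249  0.2412] ((0.5238515734672546, -0.22531434893608093), 0.027240978553891182)
```

View pics/wrist1.png

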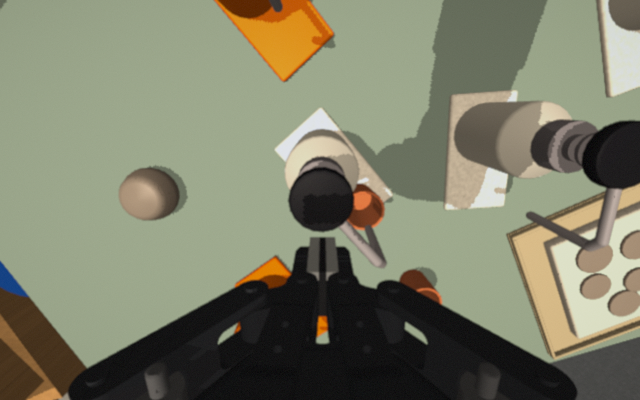

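The wrist view shows the shut fingertips just over the wanted black disc at (322,198), with the beaker at (366,206) beneath its spout. The measured centre (0.5239,-0.2253) agrees with the first measurement. I'm descending to just above it.

play_rows(
  steps=[
    {"delta_pos": [0, -0.04, 0.6], "twist": [0, 0, 0], "jaw": 255},
    {"delta_pos": [0, -0.04, 1.2], "twist": [0, 0, 0], "jaw": 255},
    {"delta_pos": [0, -0.04, 1.7], "twist": [0, 0, 0], "jaw": 255},
    {"delta_pos": [0, -0.04, 1.9], "twist": [0, 0, 0], "jaw": 255},
    {"delta_pos": [0, -0.04, 1.9], "twist": [0, 0, 0], "jaw": 255},
    {"delta_pos": [0, -0.04, 1.9], "twist": [0, 0, 0], "jaw": 255},
  ],
)

```text
t: 2.75
tcp_pos: [0.5232, -0.2209, 0.2523]
eef_rot: [0.825, 0.565, 0.0, 0.0]
wrist_force: [0.7, -1.1, -0.3]
finger_gap: 0.003
```

play_rows(
  steps=[
    {"delta_pos": [-0.09, 0.05, 0.1], "twist": [0, 0, 0], "jaw": 255},
    {"delta_pos": [-0.09, 0.05, 0.2], "twist": [0, 0, 0], "jaw": 255},
    {"delta_pos": [-0.09, 0.05, 0.3], "twist": [0, 0, 0], "jaw": 255},
    {"delta_pos": [-0.09, 0.05, 0.4], "twist": [0, 0, 0], "jaw": 255},
    {"delta_pos": [-0.09, 0.05, 0.5], "twist": [0, 0, 0], "jaw": 255},
    {"delta_pos": [-0.09, 0.05, 0.5], "twist": [0, 0, 0], "jaw": 255},
    {"delta_pos": [-0.09, 0.05, 0.5], "twist": [0, 0, 0], "jaw": 255},
  ],
)

```text
t: 3.45
tcp_pos: [0.5237, -0.2255, 0.2315]
eef_rot: [0.825, 0.565, 0.0, 0.0]
wrist_force: [-0.5, -0.5, 4.1]
finger_gap: 0.0
```

The contact force is 4.1 N at 8.5 mm travel, inside the soft stage. Carrying on.

play_rows(
  steps=[
    {"delta_pos": [0, 0, 0.1], "twist": [0, 0, 0], "jaw": 255},
    {"delta_pos": [0, 0, 0.2], "twist": [0, 0, 0], "jaw": 255},
    {"delta_pos": [0, 0, 0.27], "twist": [0, 0, 0], "jaw": 255},
    {"delta_pos": [0, 0, 0.34], "twist": [0, 0, 0], "jaw": 255},
    {"delta_pos": [0, 0, 0.4], "twist": [0, 0, 0], "jaw": 255},
    {"delta_pos": [0, 0, 0.4], "twist": [0, 0, 0], "jaw": 255},
    {"delta_pos": [0, 0, 0.4], "twist": [0, 0, 0], "jaw": 255},
  ],
)

```text
t: 4.15
tcp_pos: [0.5239, -0.2255, 0.2162]
eef_rot: [0.825, 0.565, 0.0, 0.001]
wrist_force: [-2.0, -0.5, 13.2]
finger_gap: -0.0
```

play_rows(
  steps=[
    {"delta_pos": [0, 0, 0.02], "twist": [0, 0, 0], "jaw": 255},
    {"delta_pos": [0, 0, 0.04], "twist": [0, 0, 0], "jaw": 255},
    {"delta_pos": [0, 0, 0.05], "twist": [0, 0, 0], "jaw": 255},
    {"delta_pos": [0, 0, 0.05], "twist": [0, 0, 0], "jaw": 255},
  ],
)

```text
t: 4.55
tcp_pos: [0.524, -0.2256, 0.2149]
eef_rot: [0.825, 0.565, 0.0, 0.001]
wrist_force: [-2.7, 0.5, 17.5]
finger_gap: 0.006
```

The force is 17.5 N at z = 0.2149, above the spring's maximum, so it is at the solid stop. I'll lean on slightly more and hold.

play_rows(
  steps=[
    {"delta_pos": [0, 0, 0.01], "twist": [0, 0, 0], "jaw": 255},
    {"delta_pos": [0, 0, 0.02], "twist": [0, 0, 0], "jaw": 255},
    {"delta_pos": [0, 0, 0.02], "twist": [0, 0, 0], "jaw": 255},
    {"delta_pos": [0, 0, 0.02], "twist": [0, 0, 0], "jaw": 255},
    {"delta_pos": [0, 0, 0.02], "twist": [0, 0, 0], "jaw": 255},
    {"delta_pos": [0, 0, 0.02], "twist": [0, 0, 0], "jaw": 255},
    {"delta_pos": [0, 0, 0.02], "twist": [0, 0, 0], "jaw": 255},
    {"delta_pos": [0, 0, 0.02], "twist": [0, 0, 0], "jaw": 255},
  ],
)

```text
t: 5.35
tcp_pos: [0.5241, -0.2257, 0.2148]
eef_rot: [0.825, 0.565, 0.001, 0.002]
wrist_force: [-4.2, 0.8, 24.0]
finger_gap: -0.001
```

An extra 0.8 mm of command raised the force to 24 N with no motion, so this is the solid second stop. I'm holding a little longer, then coming straight up.

play_rows(
  steps=[
    {"delta_pos": [0, 0, 0], "twist": [0, 0, 0], "jaw": 255},
    {"delta_pos": [0, 0, 0], "twist": [0, 0, 0], "jaw": 255},
    {"delta_pos": [0, 0, 0], "twist": [0, 0, 0], "jaw": 255},
    {"delta_pos": [0, 0, 0], "twist": [0, 0, 0], "jaw": 255},
    {"delta_pos": [0, 0, -0.15], "twist": [0, 0, 0], "jaw": 255},
    {"delta_pos": [0, 0, -0.3], "twist": [0, 0, 0], "jaw": 255},
    {"delta_pos": [0, 0, -0.45], "twist": [0, 0, 0], "jaw": 255},
    {"delta_pos": [0, 0, -0.6], "twist": [0, 0, 0], "jaw": 255},
    {"delta_pos": [0, 0, -0.8], "twist": [0, 0, 0], "jaw": 255},
    {"delta_pos": [0, 0, -1.2], "twist": [0, 0, 0], "jaw": 255},
  ],
)

```text
t: 6.35
tcp_pos: [0.5226, -0.2245, 0.2596]
eef_rot: [0.825, 0.565, -0.001, -0.002]
wrist_force: [0.0, 0.9, 0.7]
finger_gap: 0.001
```

play_rows(
  steps=[
    {"delta_pos": [0, 0, -1.0], "twist": [0, 0, 0], "jaw": 255},
    {"delta_pos": [0, 0, -1.9], "twist": [0, 0, 0], "jaw": 255},
    {"delta_pos": [0, 0, -1.9], "twist": [0, 0, 0], "jaw": 255},
    {"delta_pos": [0, 0, -1.9], "twist": [0, 0, 0], "jaw": 255},
    {"delta_pos": [0, 0, -1.9], "twist": [0, 0, 0], "jaw": 255},
  ],
)

```text
t: 6.85
tcp_pos: [0.523, -0.2249, 0.3353]
eef_rot: [0.825, 0.565, -0.0, -0.001]
wrist_force: [-0.1, -0.2, -0.3]
finger_gap: 0.002
```

```bash
python3 - <<'E'
from h import *
from scipy.spatial.transform import Rotation as R
o=observe(); c=camera('wrist'); T=c['T_tool_cam']
print(o['t'],o['tcp_pos'].round(4),o['wrist_force'].round(2))
z=c['range_z']; v,u=np.nonzero((z>0)&(c['img'].max(2)<70))
W=R.from_quat(o['eef_rot']).apply(unproj(c,u,v,z[v,u])@T[:3,:3].T+T[:3,3])+o['tcp_pos']
k=(abs(W[:,2]-.23)<.03)&(np.hypot(W[:,0]-.524,W[:,1]+.225)<.025)
print('head top z',k.sum(),np.percentile(W[k,2],[50,90]).round(4))
hsv=cv2.cvtColor(c['img'],cv2.COLOR_RGB2HSV)
v,u=np.nonzero((z>0)&(hsv[...,1]>120)&((hsv[...,0]<14)|(hsv[...,0]>172)))
W=R.from_quat(o['eef_rot']).apply(unproj(c,u,v,z[v,u])@T[:3,:3].T+T[:3,3])+o['tcp_pos']
k=(np.hypot(W[:,0]-.604,W[:,1]+.19)<.05)&(W[:,2]>.068)&(W[:,2]<.09); print('beaker rim',k.sum(),W[k].mean(0).round(3),W[k,2].max().round(3))
s=camera('side')['img'][...,::-1]
cv2.imwrite('pics/end.png',cv2.resize(np.hstack([c['img'][100:300,200:500,::-1],s[150:350,220:520]]),None,fx=1.33,fy=1.33))
E
```

```text
6.85 [ 0.523  -0.2249  0.3353] [-0.07 -0.18 -0.32]
head top z 2499 [0.2414 0.2422]
beaker rim 342 [ 0.612 -0.187  0.078] 0.083
```

View pics/end.png

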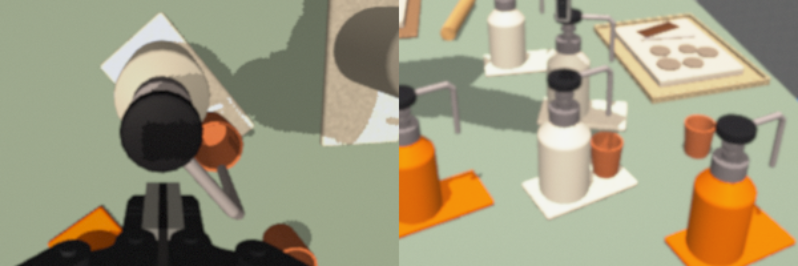

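The final picture shows the head fully up, with its top at 0.241 m. The beaker is upright in the same place beside the bottle, at (605,155) in the right half, and the gripper is clear. Handing in.

```bash
python3 -c "
from workcell import *
print(sign_off())"
```

```text
the job is handed in; nothing more can be done
None
```

I primed the white pump with the beaker under its spout and handed the job in at about 7 s; sign-off gives no verdict.

- **Press:** With shut fingertips I pressed its head, at (0.524, -0.225), through the soft stage (4 N at 8.5 mm). It then went through the stiff stage (13 N) to the solid stop at z = 0.215. There the force rose to 24 N with no further movement. I held it there for about 1.5 s, then lifted straight off.
- **Final checks:** The head was back up, reading 0.241 m against the stated 0.240. The tool was 95 mm clear of it with about zero wrist force. The beaker stood upright on the foot under the spout.
- **Other objects:** I never went near the other two white pumps, the orange look-alikes or the spare beaker, except to cross well above them.
- **Readings that disagreed:** The side camera put the head 8–11 mm off in y, because the disc's front edge was in the mask. The closer wrist view agreed with the top view, so I used those. My last beaker-rim reading, (0.612, -0.187), was about 1 cm from the first, (0.602, -0.191). It came from only part of the rim, partly hidden by the head. The pictures showed no movement, and nothing touched the beaker.

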